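# Turn the proud test plug until it drops home

### The job

Two keyed test plugs sit in round nests on the bench; one is fully home, the other stands proud because its two lugs ride on the collar's rim instead of in the slots. Take the proud plug by its grip bar, turn it in its nest, without taking it out, until the lugs meet the slots and it drops fully home, and let go of it. Leave the other plug as it is.

Things in the scene. Friction and masses are not known exactly. Their poses are not given: they have to be found in the camera images.
- nest_a: Nest of the proud plug, left or right by turns, fixed: aluminium drum 92 mm across, 90 high, on a 108 mm flange; on it a dark steel collar 84 mm outside, bore 56, rim at z 124. Two slots along its own +x and -x cut the rim, 28 mm wide, 16 deep (floor z 108). Origin: centre of the underside, on the bench; z up. A plug at home rests on the slot floors, its origin 92 mm above this one, its flat top flush with the rim.
- plug_a: Proud plug, about 0.25 kg. Aluminium spigot 52 mm across, z 0 to 32; two lugs along its own +x and -x, 12 mm wide, z 16 to 26, out to 40 mm from the axis; on top a black grip bar in line with the lugs, 46 long (x), 14 wide (y), z 32 to 60. Half-turn symmetric. Origin: centre of the underside; z up. Lugs lie on nest_a's rim: origin 108 mm above the nest's, bar top 168 mm above the bench.
- nest_b: A second nest, same shape, size and origin as nest_a; it holds the plug that is already home. About the start of plug_a: its spigot is 16 mm deep in nest_a's bore with 2 mm play all round; it turns freely; seen from above it is turned 29 to 74 degrees counter-clockwise from the slots. Within about 9 degrees of them it sinks 16 mm by its own weight or a light press.
- plug_b: A second plug, same shape, size and origin as plug_a, already home in nest_b (lugs in the slots, flat top flush with the rim, bar top 152 mm above the bench). To be left alone.
Things that resemble listed ones, but are neither listed nor needed, are in the scene too. What is shaped like the plug_a but pink or turquoise is not meant.

How it is judged:
By the outcome, as a careful person would: the job done as asked, in the order asked, and still so for the second after the job is handed in, with the robot touching nothing.
It also fails if it takes over 38 s, if anything falls off the work surface, if the arm or the gripper's body presses on something with over 40 N, if the wrist force passes 120 N, or if a joint passes its speed limit or range.

### The arm

A 6-joint arm with a two-finger parallel gripper is mounted at the origin on a cart in front of the work surface, level with it; the furniture and walls round the work are solid. World frame = base frame: x ahead of the robot, y to its left, z up, the work surface at z = 0. Lengths are in m, angles in rad, forces in N, time in s.
With the tool pointing down it reaches from about 0.35 to 0.975 m from the base axis. Payload 4.9 kg.
Tool frame: the origin (TCP) lies on the front face of the gripper's body, between the roots of the fingers; the fingertips stand ctrl.finger_overhang ahead of it and the grasp point (between the pads) lies 54 mm ahead of it (ctrl.finger_overhang is the distance from the TCP to the fingertips, in m); z points along the fingers, y is the line along which they close (so a half turn about z gives the same grasp; the last joint's range is limited). The gripper opens to 85 mm and grips with 20 to 120 N. Pads are 22 mm wide; open, the fingers measure 114 mm over their backs; the gripper's body (76 mm by 85 mm) begins 54 mm behind the grasp point. The pads swing forward as they close: fully open they stand 13 mm farther back than shut.
Start: joints at [1.093, 0.053, 1.613, -0, 1.476, -0.119], TCP at [0.219, 0.585, 0.304] pointing down, gripper open.
Joint ranges: [-3.01, 3.01], [-1.01, 2.22], [0.06, 2.58], [-1.02, 4.17], [0.09, 2.62], [-3.14, 3.14]. Speed limits (rad/s): [2.57, 2.57, 3.14, 3.14, 3.14, 3.14].

### API

Orientations are given as a rotation vector (axis times angle).
In Python, from station import ctrl, vision gives the robot as it stands. The module is installed in compiled form; this text tells all that it offers.
- The arm moves only by the tool drive_tool, never from a script. Its argument "rows" is a list of rows, each a list of 2 entries, a list of its own where there are three numbers: the shift along the tool's x, y, z in m, then the turn about the tool's z in rad. A call has 1 to 10 rows; each row shifts and turns the commanded pose from where the row before left it, along the tool's axes as they then stand; what a row does not reach is not made up. A row lasts 1/10 s, in which the tool goes at most 50 mm and 8.59 degrees, less where a joint would pass 70% of its speed; a pose out of reach is approached as far as the arm can. A call with a gripper value outside its range is refused whole. "jaw" is the closure, from 0 (fully open) to 1 (shut), set as the call begins (left out, the last holds). The fingers move at their own pace and stop on an object; "grip_force" is the grip in N (left out, the last holds). Time passes only in rows, so rows that do not move let the fingers close. It gives the time, the measured TCP pose, the force, the opening and the grip force at its end, in the units of the state.
- ctrl.get_obs(): the state, without advancing time (a new reading comes with each control period).
- vision.get_image(name): name is "scene" or "top"; returns a dict with "image" (480x640x3 uint8, blue, green, red), "vertical_fov" (degrees; the focal length in pixels is half the picture's height over the tangent of half this angle, whatever the lens; pixels are square), "cx", "cy" (the principal point, pixels), "dist_coeffs" ([k1, k2, p1, p2, k3] as OpenCV has them; the pictures are not rectified), "R" (3x3) and "t" (3): a world point X has camera coordinates R X + t. Camera axes: x right, y down, z forward; pixel columns grow to the right and rows downward; lengths in m; the calibration is good to about 2 mm. A picture is of the moment at which its call begins. There is no depth.
- ctrl.finish_job(): hands the job in; it is judged then, once.
The state is a dict: "t": time; "q": joint angles; "dq": joint speeds; "effort": joint torques, N m; "tool_pos": TCP position; "tool_rot": TCP orientation; "contact_force": force on the tool from outside, world axes, zero at the start; "wrist_torque": the same for the moment, N m; "opening": finger opening in m; "grip_force": force on a finger pad.
Only numpy, scipy, OpenCV 4.12 (cv2) and the standard library are available. Lean on these libraries where they do the work, as an engineer would, in place of code of your own. Each camera call takes 0.05 s, during which the arm holds its last target. There are 200 camera calls.

## Working session

There is one attempt and no reset: what is moved stays moved. The work goes in short steps, Python scripts to look and compute and a tool call to move; the robot and the scene stay as the last step left them, time stands still between calls to the robot, and variables do not carry over. Pictures are saved under pics/ and viewed, at most 10 in all, crops included, and the job is handed in when it is done.

Besides the shell and the picture viewer there is one more tool, called after "Call:" by a JSON object that holds its "api" and its "payload". drive_tool: Moves the arm, as the interface text tells. Its arguments: {"type":"object","properties":{"rows":{"type":"array","items":{"type":"array"}},"jaw":{"type":"number"},"grip_force":{"type":"number"}},"required":["rows"]}

```bash
mkdir -p pics
cat > h.py <<'E'
import numpy as np, cv2, pickle
from station import ctrl, vision
def grab(n,f):
    d=vision.get_image(n); cv2.imwrite(f'pics/{f}.png',d['image']); pickle.dump(d,open(f'pics/{f}.pkl','wb')); return d
def load(f): return pickle.load(open(f'pics/{f}.pkl','rb'))
def K(d):
    f=240/np.tan(np.radians(d['vertical_fov'])/2); return np.array([[f,0,d['cx']],[0,f,d['cy']],[0,0,1]])
def ray(d,p):
    u=cv2.undistortPoints(np.array(p,float).reshape(-1,1,2),K(d),np.array(d['dist_coeffs'],float)).reshape(-1,2)
    R=np.array(d['R']);t=np.array(d['t'])
    return -R.T@t, np.c_[u,np.ones(len(u))]@R
def plane(d,p,z):
    o,r=ray(d,p); return o+r*((z-o[2])/r[:,2])[:,None]
def tri(d1,p1,d2,p2):
    o1,r1=ray(d1,p1);o2,r2=ray(d2,p2);out=[]
    for a,b in zip(r1,r2):
        s=np.linalg.lstsq(np.c_[a,-b],o2-o1,rcond=None)[0]; A=o1+s[0]*a;B=o2+s[1]*b; out.append([*(A+B)/2,np.linalg.norm(A-B)])
    return np.array(out)
def proj(d,X):
    return cv2.projectPoints(np.array(X,float).reshape(-1,3),cv2.Rodrigues(np.array(d['R']))[0],np.array(d['t'],float),K(d),np.array(d['dist_coeffs'],float))[0].reshape(-1,2)
E
python3 - <<'E'
from h import *
for n in('top','scene'):
    d=grab(n,n+'0'); print(n,d['vertical_fov'],-np.array(d['R']).T@d['t'])
o=ctrl.get_obs();print(o['t'],o['tool_pos'],o['tool_rot'],o['opening'],ctrl.finger_overhang)
E
```

```text
top 45.77934772487417 [ 0.24452721 -0.16390846  1.03257593]
scene 44.787622325514846 [ 0.07303208 -0.399882    0.86421124]
0.1 [0.21928657 0.58481594 0.30279691] [-5.60476994e-01 -3.09064824e+00  2.75230284e-03] 0.08544203800467208 0.0726
```

View pics/top0.png

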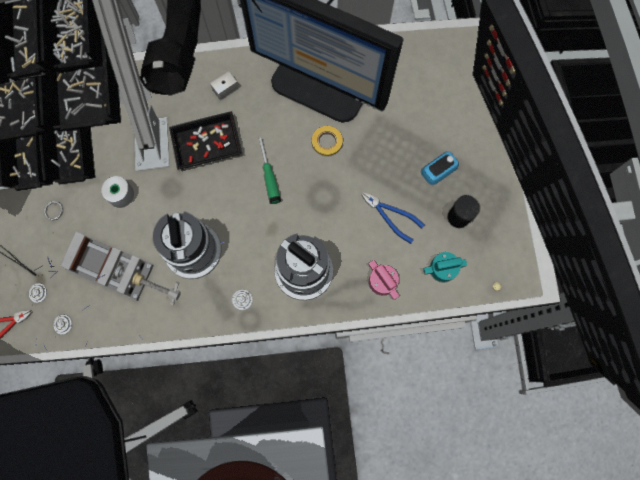

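View pics/scene0.png

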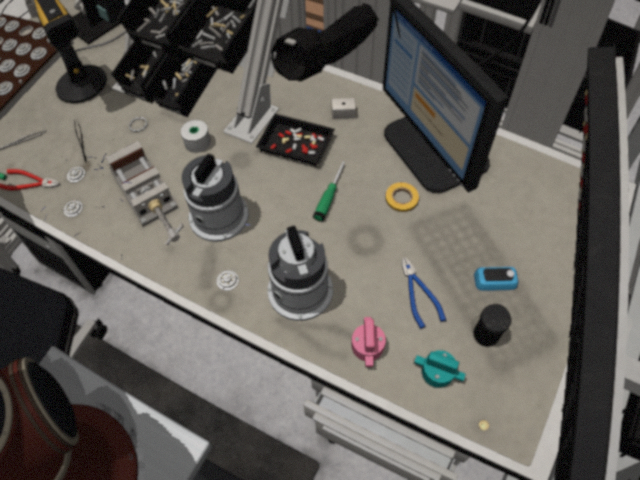

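Both nests appear in both views. The candidates in the top view are the left plug (176,232), the right plug (300,255), a pink decoy (384,279) and a turquoise decoy (446,265). Next is a close crop of the two real ones.

Run:
```python
from h import *
t=load('top0')['image'];s=load('scene0')['image']
z=lambda i,x,y:cv2.resize(i[y:y+75,x:x+100],(400,300),interpolation=cv2.INTER_CUBIC)
c=np.vstack([np.hstack([z(t,130,202),z(t,252,225)]),np.hstack([z(s,160,150),z(s,248,222)])])
cv2.imwrite('pics/crop0.png',np.clip(c.astype(float)*1.5,0,255).astype(np.uint8))
d=load('top0');print(plane(d,[[176,232],[300,255]],.16))
```

```text
[[ 0.49010144  0.03864918  0.16      ]
 [ 0.4300168  -0.15501315  0.16      ]]
```

View pics/crop0.png

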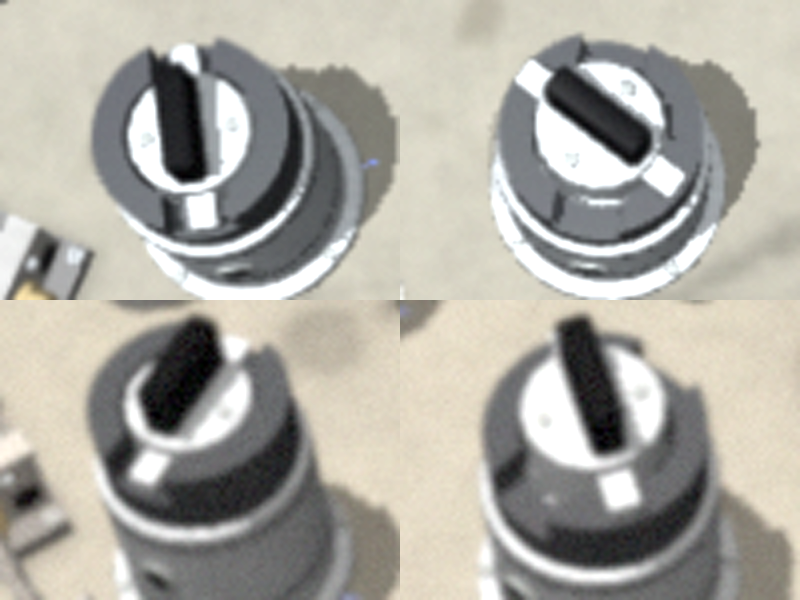

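The left plug (top crop 180,125) is home with its lugs in the slots. The right plug (top view 300,255) is proud, with its lugs at crop (530,80) and (663,178) lying on the rim, so that is the target. Next I'll measure its bar, lugs and slots.

Run:
```python
from h import *
t=load('top0');s=load('scene0')
def blobs(d,x,y,w,h,fn):
    g=d['image'][y:y+h,x:x+w].max(2); m=fn(g).astype(np.uint8)
    n,l,st,c=cv2.connectedComponentsWithStats(m)
    for i in range(1,n):
        if st[i,4]>12:
            r=cv2.minAreaRect(np.argwhere(l==i)[:,::-1].astype(np.float32)); print(st[i],c[i]+[x,y],np.round(r[0],1)+[x,y],np.round(r[1],1),round(r[2],1))
for d,x,y in((t,272,230),(s,265,222)):
    print('dark');blobs(d,x,y,60,55,lambda g:g<38)
    print('bright');blobs(d,x,y,60,65,lambda g:g>140)
p=lambda a:[252+(a[0]-400)/4,225+a[1]/4]
q=lambda a:[248+(a[0]-400)/4,222+(a[1]-300)/4]
print(tri(t,[p((663,178)),p((560,78)),p((640,150))],s,[q((620,490)),q((575,325)),q((608,440))]))
z=lambda d,x,y:cv2.resize(cv2.convertScaleAbs(d['image'][y:y+60,x:x+80],alpha=2),(800,600),interpolation=cv2.INTER_CUBIC)
cv2.imwrite('pics/a_top.png',z(t,262,228));
```

```text
dark
[ 17  12  26  24 220] [302.13181818 254.01363636] [301.2 253.5] [29.  9.] 36.9
[35 45 16 10 17] [314.29411765 280.52941176] [314.9 280.2] [ 1.5 17.5] 59.0
bright
[   0    0   60   65 1320] [293.54242424 258.86060606] [301.5 262. ] [64. 59.] 90.0
[ 25  11  21  16 125] [308.544 246.776] [308.7 246.2] [25.  7.] 36.9
[39 51 20 14 69] [321.95652174 289.11594203] [321.8 289.3] [ 4.6 23. ] 55.3
dark
[ 24   5  15  33 261] [295.68582375 243.31417625] [295.7 243.1] [32.9  8.2] 71.6
[ 7 38  7  9 29] [275.17241379 264.55172414] [275.8 264.3] [2.8 9.2] 45.0
[47 43 12 12 51] [318.84313725 272.29411765] [319.3 272.3] [ 4.9 15.6] 45.0
bright
[  0   0  60  65 967] [288.37021717 238.82006205] [294.5 254. ] [64. 59.] 90.0
[ 37  13  12  22 154] [307.84415584 244.96753247] [308.4 244.7] [22.5  8.5] 71.6
[ 13  15  24  27 292] [286.47945205 251.67123288] [287.2 252.9] [29.7 14.8] 59.7
[33 43 10  9 66] [302.28787879 268.90909091] [302.3 268.9] [8.2 7.6] 71.6
[[ 4.09766781e-01 -1.80920111e-01  1.29869551e-01  1.04234778e-03]
 [ 4.47598884e-01 -1.44039907e-01  1.61344626e-01  9.12201637e-04]
 [ 4.18684277e-01 -1.72460422e-01  1.45796889e-01  1.34114368e-04]]
```

View pics/a_top.png

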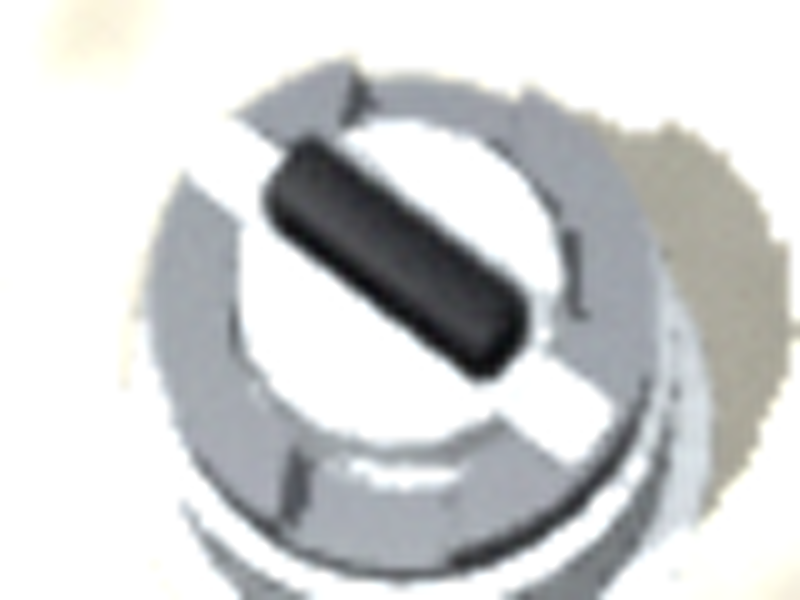

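Run:
```python
from h import *
t=load('top0')
f=lambda a:[[262+x/10,228+y/10] for x,y in a]
L=plane(t,f([(208,145),(591,438)]),.134);print(L.mean(0),np.linalg.norm(L[0]-L[1]))
v=L[0]-L[1];print('lug ang',np.degrees(np.arctan2(v[1],v[0])))
S=plane(t,f([(352,60),(525,92),(283,522),(452,560)]),.124);print(S)
for a,b in((0,2),(1,3)):
    v=S[a]-S[b];print('slot edge',np.degrees(np.arctan2(v[1],v[0])),np.linalg.norm(v))
print('centre',S.mean(0))
B=plane(t,f([(300,165),(505,325)]),.166);v=B[0]-B[1];print('bar',B.mean(0),np.degrees(np.arctan2(v[1],v[0])),np.linalg.norm(v))
from scipy.spatial.transform import Rotation as R
print(R.from_rotvec(ctrl.get_obs()['tool_rot']).as_matrix().round(3))
```

```text
[ 0.43182115 -0.15730993  0.134     ] 0.07871553475499384
lug ang 45.563257438299964
[[ 0.47334057 -0.15386234  0.124     ]
 [ 0.46466378 -0.1815627   0.124     ]
 [ 0.39804533 -0.13454722  0.124     ]
 [ 0.3887442  -0.16103234  0.124     ]]
slot edge -14.387567995812848 0.0777331821277918
slot edge -15.132138335538748 0.07864654520282756
centre [ 0.43119847 -0.15775115  0.124     ]
bar [ 0.43234621 -0.15893771  0.166     ] 44.95430225232059 0.041040648431490225
[[-0.936  0.351 -0.001]
 [ 0.351  0.936 -0.002]
 [ 0.    -0.002 -1.   ]]
```

Run:
```python
from h import *
t=load('top0');s=load('scene0')
print(tri(t,[(160,65),(152,150)],s,[(292,52),(252,118)]).round(3), plane(t,[(0,240),(150,160),(140,120),(110,0)],0))
```

```text
[[0.819 0.066 0.123 0.007]
 [0.702 0.105 0.027 0.012]] [[0.56177404 0.44023055 0.        ]
 [0.68800374 0.12079552 0.        ]
 [0.77808746 0.13928497 0.        ]
 [1.08914359 0.20807853 0.        ]]
```

Call:
{"api": "drive_tool", "payload": {"rows": [[[-0.027,-0.0365,0],0],[[-0.027,-0.0365,0],0],[[-0.027,-0.0365,0],0],[[-0.027,-0.0365,0],0]]}}

```text
t: 0.5
tool_pos: [0.2692, 0.4088, 0.3032]
tool_rot: [-0.559, -3.091, 0.002]
contact_force: [1.6, -0.0, 0.3]
opening: 0.0856
grip_force: 0.0
```

Call:
{"api": "drive_tool", "payload": {"rows": [[[-0.027,-0.0365,0],0],[[-0.027,-0.0365,0],0],[[-0.027,-0.0365,0],0],[[-0.027,-0.0365,0],0],[[-0.027,-0.0365,0],0],[[-0.027,-0.0365,0],0],[[-0.027,-0.0365,0],0],[[-0.027,-0.0365,0],0],[[-0.027,-0.0365,0],0],[[-0.027,-0.0365,0],0]]}}

```text
t: 1.5
tool_pos: [0.3938, -0.0279, 0.3037]
tool_rot: [0.561, 3.091, 0.0]
contact_force: [1.0, 1.3, -0.9]
opening: 0.0855
grip_force: 0.0
```

Call:
{"api": "drive_tool", "payload": {"rows": [[[-0.027,-0.0365,0],0],[[-0.027,-0.0365,0],0],[[-0.027,-0.0365,0],0],[[0,0,0],0.149],[[0,0,0],0.149],[[0,0,0],0.149],[[0,0,0],0.149],[[0,0,0],0.149],[[0,0,0],0.149],[[0,0,0],0.149]]}}

```text
t: 2.5
tool_pos: [0.4311, -0.1568, 0.3033]
tool_rot: [-2.033, -2.394, 0.0]
contact_force: [0.1, 0.1, 1.0]
opening: 0.0851
grip_force: 0.0
```

Call:
{"api": "drive_tool", "payload": {"rows": [[[0,0,0],0.149],[[0,0,0],0.149],[[0,0,0],0.149],[[0,0,0],0.149],[[0,0,0],0.149],[[0,0,0],0.149],[[0,0,0],0.054],[[0,0,0],0],[[0,0,0],0]]}}

```text
t: 3.4
tool_pos: [0.4312, -0.1569, 0.3035]
tool_rot: [-2.897, -1.213, 0.001]
contact_force: [0.1, -0.7, 1.0]
opening: 0.0853
grip_force: 0.0
```

Run:
```python
from h import *
from scipy.spatial.transform import Rotation as R
o=ctrl.get_obs();M=R.from_rotvec(o['tool_rot']).as_matrix();print(o['t'],o['tool_pos'],M.round(3),o['q'],'yang',np.degrees(np.arctan2(M[1,1],M[0,1])))
print('shift',M.T@(np.array([.4315,-.158,.24])-o['tool_pos']))
```

```text
3.4 [ 0.43118785 -0.15689595  0.30354976] [[ 0.702  0.712 -0.001]
 [ 0.712 -0.702  0.   ]
 [-0.    -0.001 -1.   ]] [-5.11392315e-01 -3.62978110e-01  1.98394799e+00 -1.67233105e-05
  1.52124320e+00  2.66387037e-01] yang -44.56342954032457
shift [-0.00055617  0.00103487  0.06354925]
```

Call:
{"api": "drive_tool", "payload": {"rows": [[[0,0,0.02],0],[[0,0.001,0.02],0],[[0,0,0.02],0],[[0,0,0.012],0],[[0,0,0.007],0],[[0,0,0],0]]}}

```text
t: 4.0
tool_pos: [0.4317, -0.1575, 0.2241]
tool_rot: [-2.897, -1.211, 0.002]
contact_force: [-0.3, -0.8, 0.1]
opening: 0.0856
grip_force: 0.0
```

Run:
```python
from h import *
s=grab('scene','scene1')['image']
c=s[190:310,220:380]
cv2.imwrite('pics/c1.png',cv2.convertScaleAbs(cv2.resize(c,(800,600),interpolation=cv2.INTER_CUBIC),alpha=1.6))
```

```text
(no output)
```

View pics/c1.png

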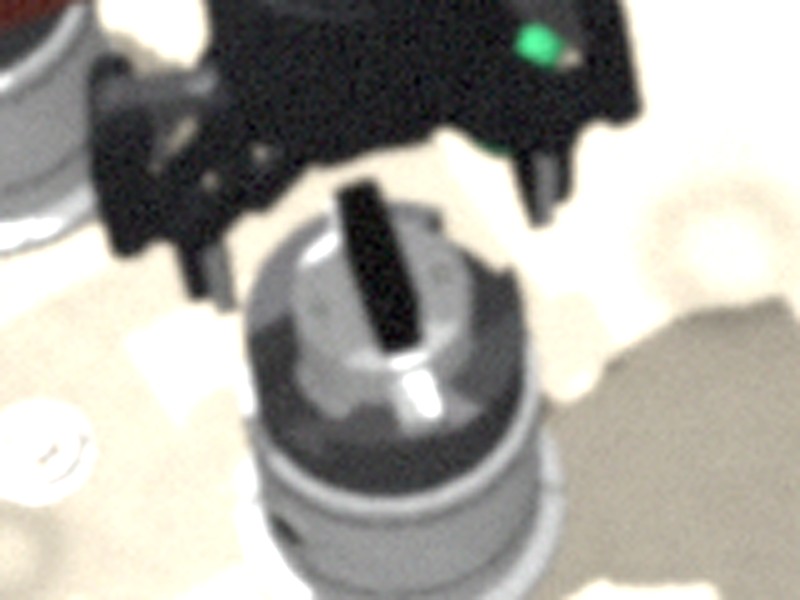

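The fingers straddle the bar: tips at about (210,300) and (540,220), with their midpoint on the bar at (378,265). Closing now.

Call:
{"api": "drive_tool", "payload": {"rows": [[[0,0,0],0],[[0,0,0],0],[[0,0,0],0],[[0,0,0],0],[[0,0,0],0],[[0,0,0],0],[[0,0,0],0],[[0,0,0],0]], "jaw": 1, "grip_force": 35}}

```text
t: 4.85
tool_pos: [0.4321, -0.1576, 0.2252]
tool_rot: [-2.898, -1.212, 0.0]
contact_force: [-1.1, 1.8, 3.8]
opening: 0.0129
grip_force: 38.2
```

Call:
{"api": "drive_tool", "payload": {"rows": [[[0,0,0],0.1],[[0,0,0],0.1],[[0,0,0],0.1],[[0,0,0],0.1],[[0,0,0],0.1],[[0,0,0],0.1],[[0,0,0],0.1],[[0,0,0],0.1],[[0,0,0],0.1],[[0,0,0],0.1]]}}

```text
t: 5.85
tool_pos: [0.4317, -0.1576, 0.2239]
tool_rot: [-3.124, 0.333, 0.001]
contact_force: [-0.7, -0.3, -3.2]
opening: 0.0128
grip_force: 37.4
```

Call:
{"api": "drive_tool", "payload": {"rows": [[[0,0,0],0.047],[[0,0,0],0],[[0,0,0.003],0],[[0,0,0.003],0],[[0,0,0],0]]}}

```text
t: 6.35
tool_pos: [0.4316, -0.1575, 0.2179]
tool_rot: [-3.116, 0.399, 0.002]
contact_force: [0.1, -0.5, -1.6]
opening: 0.0129
grip_force: 37.4
```

The tool went down 6 mm with almost no force, so the lugs are in the slots. I'll continue down.

Call:
{"api": "drive_tool", "payload": {"rows": [[[0,0,0.003],0],[[0,0,0.003],0],[[0,0,0.002],0],[[0,0,0.001],0],[[0,0,0],0]]}}

```text
t: 6.85
tool_pos: [0.432, -0.1576, 0.2097]
tool_rot: [-3.116, 0.4, 0.0]
contact_force: [0.7, 0.1, -2.4]
opening: 0.0131
grip_force: 37.4
```

Call:
{"api": "drive_tool", "payload": {"rows": [[[0,0,0.001],0],[[0,0,0.001],0],[[0,0,0.0005],0],[[0,0,0],0]]}}

```text
t: 7.25
tool_pos: [0.4323, -0.1578, 0.2092]
tool_rot: [3.116, -0.4, 0.0]
contact_force: [-4.9, 1.8, 6.8]
opening: 0.0134
grip_force: 38.5
```

It seats after about 16 mm of travel. I'll release and withdraw upward.

Call:
{"api": "drive_tool", "payload": {"rows": [[[0,0,0],0],[[0,0,0],0],[[0,0,0],0],[[0,0,0],0],[[0,0,0],0],[[0,0,0],0],[[0,0,0],0],[[0,0,0],0]], "jaw": 0}}

```text
t: 8.05
tool_pos: [0.432, -0.1577, 0.2074]
tool_rot: [-3.116, 0.4, 0.0]
contact_force: [-0.7, -0.2, -0.6]
opening: 0.0855
grip_force: 0.0
```

Call:
{"api": "drive_tool", "payload": {"rows": [[[0,0,-0.02],0],[[0,0,-0.03],0],[[0,0,-0.03],0],[[0,0,-0.03],0],[[0,0,-0.03],0],[[0,0,0],0],[[0,0,0],0]]}}

```text
t: 8.75
tool_pos: [0.4323, -0.1578, 0.3481]
tool_rot: [3.115, -0.4, 0.002]
contact_force: [0.4, -1.1, -0.5]
opening: 0.0853
grip_force: 0.0
```

Run:
```python
from h import *
s=grab('scene','scene2')['image'];t=grab('top','top2')['image']
z=lambda i,x,y,a:cv2.resize(cv2.convertScaleAbs(i[y:y+75,x:x+100],alpha=a),(400,300),interpolation=cv2.INTER_CUBIC)
cv2.imwrite('pics/c2.png',np.vstack([np.hstack([z(s,248,222,1.8),z(s,160,150,1.8)]),np.hstack([z(t,252,225,1.8),z(t,130,202,1.8)])]))
```

```text
(no output)
```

View pics/c2.png

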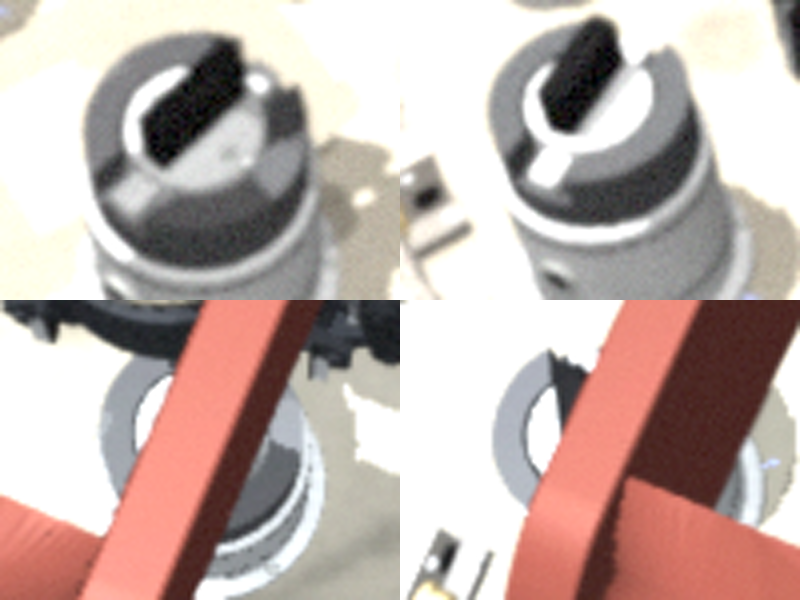

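The right plug's lug (135,195) now sits in its slot, flush with the rim like plug_b's (550,165). I'll check its height with projections, then hand in.

Run:
```python
from h import *
s=load('scene2');a=np.radians(-14.75);u=np.array([np.cos(a),np.sin(a),0]);c=np.array([.4315,-.1575,0])
g=s['image'][225:275,268:318].max(2);n,l,st,ce=cv2.connectedComponentsWithStats((g<38).astype(np.uint8))
for i in range(1,n):
    if st[i,4]>100: print('bar mask',ce[i]+[268,225],st[i])
for dz in(0,.016): print(dz,'lug tip, bar mid-height ctr',proj(s,[c-u*.034+[0,0,.118+dz],c+[0,0,.138+dz]]), 'measured lug',(248+135/4,222+195/4))
```

```text
bar mask [296.21236559 247.44354839] [ 16   8  25  30 372]
0 lug tip, bar mid-height ctr [[280.07489423 270.51927245]
 [295.54775352 248.71443323]] measured lug (281.75, 270.75)
0.016 lug tip, bar mid-height ctr [[279.25986646 265.20298562]
 [294.98853302 243.00156203]] measured lug (281.75, 270.75)
```

The measured bar and lug match the home height, not the proud one.

```bash
python3 -c "
from station import ctrl
print(ctrl.finish_job())"
```

```text
the job is handed in; nothing more can be done
None
```

I turned the proud plug (the right-hand one) about 60° clockwise in its nest; it dropped fully home, confirmed by an image check. I then let go of it, left the other plug alone, and handed the job in at about 9 s.

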